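# Set the colour meter's aperture wheel and seat its white standard

## Robot

A 6-joint arm with a two-finger parallel gripper is mounted at the origin on the work surface. World frame = base frame: x ahead of the robot, y to its left, z up, the work surface at z = 0. Lengths are in m, angles in rad, forces in N, time in s.
With the tool pointing down it reaches from about 0.3 to 0.775 m from the base axis. Payload 14.6 kg.
Tool frame: the origin (TCP) lies on the centre line of the jaws, within the pads' length; the fingertips stand ctrl.tcp_to_tips ahead of it and the grasp point (between the pads) lies 2 mm behind it (ctrl.tcp_to_tips is the distance from the TCP to the fingertips, in m); z points along the fingers, y is the line along which they close (so a half turn about z gives the same grasp; the last joint's range is limited). The gripper opens to 94 mm and grips with 3 to 60 N. Pads are 16 mm wide; open, the fingers measure 119 mm over their backs; the gripper's body (75 mm by 177 mm) begins 78 mm behind the grasp point.
Start: joints at [-1.294, 0.3, 1.521, -0, 1.321, -0.067], TCP at [0.185, -0.518, 0.222] pointing down, gripper open.
Joint ranges: [-3.03, 3.03], [-0.79, 2.21], [0.23, 2.52], [-1.04, 4.18], [0, 3.07], [-2.55, 2.55]. Speed limits (rad/s): [2.22, 2.22, 2.57, 3.14, 3.14, 3.14].

## Interface

Orientations are given as [roll, pitch, yaw] about the fixed x, y, z axes, in that order (R = Rz(yaw) Ry(pitch) Rx(roll)).
In Python, from station import telemetry, viewer, hand_in, ctrl gives the robot as it stands.
- The arm moves only by the tool step_arm, never from a script. Its argument "plan" is a list of rows, each an object of numbers: "dx", "dy", "dz": the shift along the tool's x, y, z scaled (see below); "rx", "ry", "rz": the turn, a rotation vector about the tool's x, y, z scaled (see below); "claw": the closure, from 0 (fully open) to 1 (shut). In form: [{"dx": .., "dy": .., "dz": .., "rx": .., "ry": .., "rz": .., "claw": ..}, ...]. A call has 1 to 10 rows; each row shifts and turns the commanded pose from where the row before left it, along the tool's axes as they then stand; what a row does not reach is not made up. The controller multiplies each number of a shift by 0.1 m and each number of a turn by 90 degrees. A row lasts 1/10 s, in which the tool goes at most 50 mm and 8.59 degrees, less where a joint would pass 70% of its speed; a pose out of reach is approached as far as the arm can. A call with a number of a shift or a turn outside -1 to 1 is refused whole. A call with a gripper value outside its range is refused whole. The fingers move at their own pace and stop on an object; "grip_force" is the grip in N (left out, the last holds). Time passes only in rows, so rows that do not move let the fingers close. It gives the time, the measured TCP pose, the force, the opening and the grip force at its end, in the units of the state.
- telemetry.get_obs(): the state, without advancing time (a new reading comes with each control period).
- viewer.camera(name): name is "side" or "top"; returns a dict with "img" (384x512x3 uint8, red, green, blue), "z_map" (384x512 float32, m along the optical axis (not along the pixel's ray), 0 where there is no reading), "fx", "fy", "cx", "cy" (pixels), "R" (3x3) and "t" (3): a world point X has camera coordinates R X + t. Camera axes: x right, y down, z forward; pixel columns grow to the right and rows downward; lengths in m; the calibration is good to about 2 mm. A picture is of the moment at which its call begins.
- hand_in(): hands the job in; it is judged then, once.
Trained networks look in a picture, given as the dict that the camera call returned (one of the last four; its "shot" number tells which), for a name from the list of things; names that differ only in an ending like _2 or _b are one class to them, and where a whole thing is asked for, a point or a joint stands for the part that bears it (a point fixed in the world has none). Each returns a list of dicts, best first, with "score" (0 to 1); they miss things now and then, are a little off and sometimes report something else, mostly with a low value. They report only what shows in the picture. A call takes as long as a camera call. They do not tell look-alikes from the thing itself.
- viewer.recognise(target, picture): "rect" ([left, top, right, bottom] in pixels, round what is visible of it).
The state is a dict: "time_s": time; "qpos": joint angles; "joint_vel": joint speeds; "tau": joint torques, N m; "ee_pos": TCP position; "eef_rot": TCP orientation; "force": force on the tool from outside, world axes, zero at the start; "moment": the same for the moment, N m; "grip_width": finger opening in m; "grip_force": force on a finger pad.
Only numpy, scipy, OpenCV 4.12 (cv2) and the standard library are available. Lean on these libraries where they do the work, as an engineer would, in place of code of your own. Each camera call takes 0.05 s, during which the arm holds its last target. There are 200 camera calls.

## Task

Get the colour meter ready for calibration: turn its aperture wheel, with no more than a light press of a fingertip, until the largest aperture has clicked in, centred in the measuring port, and let go of the wheel. Then seat the white calibration standard gently, upright and fully home, in the port's collar. Leave the tin, the bottle and the cups where they stand.

Things in the scene. Friction and masses are not known exactly. Their poses are not given: they have to be found in the camera images.
- colour_meter: bench colour meter, white case 250 x 220 mm, fixed; levelling feet make its height vary a few mm. Origin below the case's middle; x from the wheel side (front, towards the robot) to the display side, y left, z up. A grey bridge plate, top 96 mm above the origin, covers the rear of the wheel from 10 mm behind its axis. Low display 119 mm behind the axis, 6 mm above the bridge
- wheel_axis (a point): point on the wheel's vertical axis at the height of the wheel's top face (84 mm above the meter's origin and 35 mm to the front of it, 12 mm above the deck, 12 mm below the bridge's top); fixed to the meter, axes as the meter's
- port (a point): centre of the measuring port at the top of its steel collar: the fixed window. Round hole 50 mm in diameter, 16 mm deep, with the wheel 2 mm below it; collar 64 mm outside, 6 mm above the bridge. It lies 45 mm behind the wheel's axis (+x of the meter) and 18 mm above the wheel's top. The aperture seen in it is the one in use. Axes as the meter's
- aperture_wheel: flat disc, 170 mm in diameter, 8 mm thick, on a vertical axis; turns without end either way. A spring roller holds it at six click stops 60 degrees apart; more than 30 degrees out of a stop it snaps on into the next once let go. Origin on the axis 8 mm below its top face. Starts at one of the other five stops. Nothing on it can be gripped: it is turned by friction at its rim
- wheel_rim (a point): front point of the rim's ribbed rubber band (64 to 85 mm from the axis, at the wheel's top), 75 mm before the axis; fixed to the meter. Press a shut fingertip here, or up to 60 degrees to either side, and carry it round. The worn wheel wobbles: the band stands up to 1.5 mm higher or lower, spot by spot. Leaving a stop takes about 4 N along the rim: press 10 to 14 N. Over 20 N harms its bearing
- large_aperture (a point): centre of the largest of the six apertures, on the wheel's top face; turns with the wheel. They are round dark openings 60 degrees apart on a circle of 45 mm radius about the axis; clockwise from above from the largest: 30, 19, 15, 11, 7 and 4 mm in diameter
- white_standard: white calibration standard, loose, 49 mm high, about 160 g: white plug 47 mm in diameter, 12 mm long, chamfered foot; black flange 62 mm in diameter, 5 mm thick; black round knob 28 mm in diameter from 17 to 49 mm. Origin at the plug's underside, z up. Stands upright on the bench left or right of the meter. Seated, its flange rests on the collar. More than 30 N against the meter chips it
- hardener_tin: rectangular tin 60 x 100 x 150 mm with a 16 mm screw cap, 0.9 kg, loose, beside the meter on the side away from the standard; origin under its centre. Leave alone
- tinter_bottle: small bottle, 48 mm in diameter, 150 mm high, loose, left and behind the meter; origin under its centre. Leave alone
- cup_stack: stack of mixing cups upside down, 100 mm in diameter, 155 mm high, loose, right and behind the meter; origin under its centre. Leave alone
Mind the look-alikes: they are no part of the job. Leave any purple or yellow look-alike of the white_standard alone.

How it is judged:
By the outcome, as a careful person would: the job done as asked, in the order asked, and still so for the second after the job is handed in, with the robot touching nothing.
It also fails if it takes over 72 s, if anything falls off the work surface, if the arm or the gripper's body presses on something with over 40 N, if the wrist force passes 120 N, or if a joint passes its speed limit or range.

## Working session

There is one attempt and no reset: what is moved stays moved. The work goes in short steps, Python scripts to look and compute and a tool call to move; the robot and the scene stay as the last step left them, time stands still between calls to the robot, and variables do not carry over. Pictures are saved under pics/ and viewed, at most 10 in all, crops included, and the job is handed in when it is done.

Besides the shell and the picture viewer there is one more tool, called after "Request:" as name([rows], argument=value, ...), one row to a line, values as JSON. step_arm: Moves the arm, as the interface text tells. Shifts and turns lie within -1 to 1; 1 stands for 0.1 m of shift or 90 degrees of turn. Its arguments: {"type":"object","properties":{"plan":{"type":"array"},"grip_force":{"type":"number"}},"required":["plan"]}

```bash
ls; mkdir -p pics; cat > h.py <<'E'
import numpy as np, cv2
from station import telemetry, viewer, hand_in, ctrl
def save(p,n): cv2.imwrite('pics/'+n,p['img'][:,:,::-1])
def world(p):
    z=p['z_map'].astype(float); v,u=np.mgrid[:z.shape[0],:z.shape[1]]
    X=np.stack([(u-p['cx'])/p['fx']*z,(v-p['cy'])/p['fy']*z,z],-1)
    return (X-p['t'])@p['R']
def proj(p,X):
    c=np.asarray(X)@p['R'].T+p['t']; return c[...,:2]/c[...,2:]*[p['fx'],p['fy']]+[p['cx'],p['cy']]
E
python3 - <<'E'
from h import *
np.set_printoptions(precision=4,suppress=True)
o=telemetry.get_obs(); print({k:np.round(v,3) for k,v in o.items()}, ctrl.tcp_to_tips)
for n in('top','side'):
    p=viewer.camera(n); save(p,n+'0.png'); W=world(p)
    print(n,p['fx'],'campos',-p['R'].T@p['t'])
    for t in['colour_meter','aperture_wheel','port','large_aperture','white_standard','hardener_tin','tinter_bottle','cup_stack','wheel_rim']:
        for r in viewer.recognise(t,p)[:3]:
            a,b,c,d=r['rect']; m=W[int((b+d)/2),int((a+c)/2)]
            print(t,np.round(r['rect']),round(r['score'],2),m)
E
```

```text
pics
{'time_s': np.float64(0.0), 'qpos': array([-1.294,  0.3  ,  1.522, -0.   ,  1.321, -0.067]), 'joint_vel': array([-0.001,  0.001, -0.002,  0.001, -0.001,  0.001]), 'tau': array([ -0.001, -53.181, -35.274,   0.071,   0.024,  -0.   ]), 'ee_pos': array([ 0.185, -0.518,  0.222]), 'eef_rot': array([-3.14 , -0.   ,  0.344]), 'force': array([-0.234,  0.359, -0.94 ]), 'moment': array([ 0.043, -0.036, -0.024]), 'grip_force': np.float64(0.0), 'grip_width': np.float64(0.094)} 0.017
top 458.18824908010674 campos [ 0.3623 -0.0498  1.2004]
colour_meter [206. 119. 310. 239.] 0.87 [ 0.5815 -0.0355  0.0888]
aperture_wheel [228. 165. 292. 228.] 0.61 [ 0.5362 -0.0395  0.0904]
port [205. 122. 310. 236.] 0.84 [ 0.5815 -0.0355  0.0888]
large_aperture [227. 167. 297. 226.] 0.72 [ 0.5364 -0.0444  0.0884]
white_standard [384. 254. 414. 277.] 0.89 [ 0.3621 -0.3796  0.0455]
white_standard [338. 265. 364. 285.] 0.88 [ 0.3401 -0.2614  0.051 ]
white_standard [356. 177. 378. 196.] 0.87 [ 0.5617 -0.311   0.0503]
hardener_tin [106. 187. 167. 226.] 0.73 [0.5102 0.2469 0.1487]
tinter_bottle [104. 146. 130. 170.] 0
[... 348 characters left out ...]
wheel [190. 159. 280. 239.] 0.37 [ 0.5803 -0.0016  0.0943]
port [192. 157. 284. 236.] 0.65 [ 0.5755 -0.0066  0.098 ]
large_aperture [226. 170. 280. 217.] 0.93 [ 0.5372 -0.0283  0.0926]
white_standard [280. 133. 297. 147.] 0.75 [ 0.4694 -0.319   0.0345]
white_standard [314. 129. 332. 142.] 0.67 [ 0.3568 -0.3704  0.0216]
white_standard [251. 136. 269. 149.] 0.63 [ 0.5598 -0.3003  0.0245]
hardener_tin [224. 259. 254. 326.] 0.86 [0.5048 0.3097 0.1656]
tinter_bottle [168. 296. 193. 328.] 0.91 [0.6387 0.3475 0.0945]
cup_stack [210.  89. 244. 141.] 0.95 [ 0.675  -0.3244  0.1086]
cup_stack [279. 131. 298. 149.] 0.42 [ 0.4694 -0.319   0.0345]
wheel_rim [192. 159. 282. 238.] 0.8 [0.5769 0.0008 0.0981]
```

```bash
python3 - <<'E'
import cv2
a=cv2.imread('pics/top0.png')
cv2.imwrite('pics/t1.png',cv2.resize(a[105:295,190:425],None,fx=3.1,fy=3.1,interpolation=cv2.INTER_CUBIC))
E
```

```text
(no output)
```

View pics/t1.png

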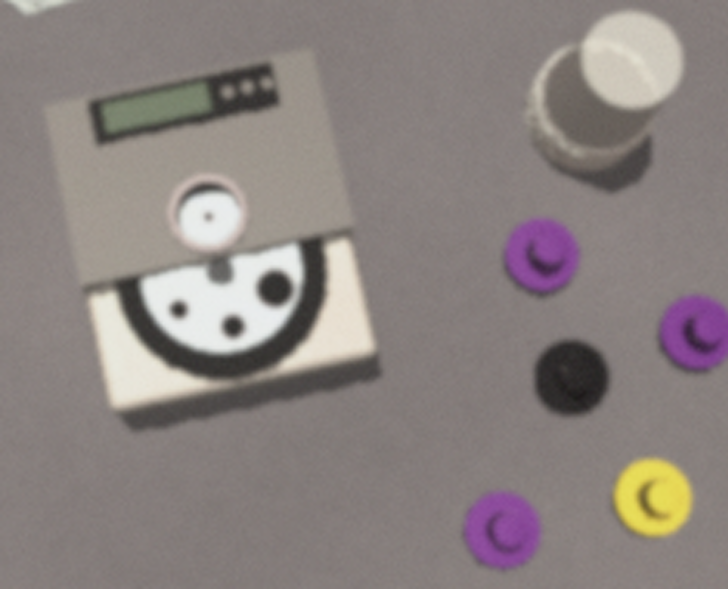

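View pics/side0.png

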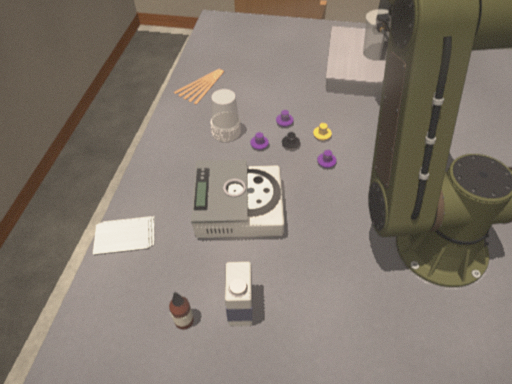

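The largest aperture sits right-front (crop 275,288), 120° clockwise of the port (208,213), so the wheel has to turn 120° counter-clockwise. The black-flanged standard is at crop (571,377), with purple and yellow look-alikes around it.

```bash
cat > m.py <<'E'
from h import *
np.set_printoptions(precision=4,suppress=True)
def cloud(n):
    p=viewer.camera(n); return p,world(p)
for n in('top','side'):
    p,W=cloud(n); P=W.reshape(-1,3); I=p['img'].reshape(-1,3).astype(int)
    m=(abs(P[:,0]-.57)<.2)&(abs(P[:,1]+.03)<.17)
    h=lambda a,b:m&(P[:,2]>a)&(P[:,2]<b)
    mask=np.zeros((400,400),np.uint8)
    q=P[h(.055,.13)]; 
    r=cv2.minAreaRect((q[:,:2]).astype(np.float32)*1000); print(n,'case',r)
    b=P[h(.085,.115)]; hist=np.histogram(P[h(.06,.12)][:,2],30,(.06,.12)); print(hist[0])
    # standard: black pixels
    s=(abs(P[:,0]-.46)<.04)&(abs(P[:,1]+.31)<.05)&(P[:,2]>.008)&(I.sum(1)<150)
    print('std n',s.sum(),P[s].mean(0),'knob',P[s&(P[:,2]>.035)].mean(0),P[s].min(0),P[s].max(0))
E
python3 m.py
```

```text
top case ((582.1240844726562, -36.50016784667969), (252.28858947753906, 220.4226531982422), 11.142637252807617)
[   8    5    7   12   19   41  102  263  434  415  170   45   79  393
  789  740  354  121  107  532 1298 1397  693  424  369  188   24    3
    0    0]
std n 339 [ 0.4601 -0.3301  0.0284] knob [ 0.4629 -0.3311  0.0494] [ 0.434  -0.3589  0.0118] [ 0.4887 -0.3064  0.0569]
side case ((578.5852661132812, -32.53157043457031), (250.28289794921875, 227.76266479492188), 11.194711685180664)
[ 36  47  36  64  79 124 217 287 153  71  57 144 400 556 314 101  48 144
 613 986 618 282 272 153  47   8   1   0   0   0]m.py:15: RuntimeWarning: Mean of empty slice.
  print('std n',s.sum(),P[s].mean(0),'knob',P[s&(P[:,2]>.035)].mean(0),P[s].min(0),P[s].max(0))
  ret = um.true_divide(
Traceback (most recent call last):
  File "m.py", line 15, in <module>
    print('std n',s.sum(),P[s].mean(0),'knob',P[s&(P[:,2]>.035)].mean(0),P[s].min(0),P[s].max(0))
                                                                         ~~~~~~~~^^^
ValueError: zero-size array to reduction operation minimum which has no identity
```

```bash
cat > c.py <<'E'
from h import *
np.set_printoptions(precision=4,suppress=True)
def rect(p,z,x0,y0,L,s=2000):  # grid: col=-y, row=-x
    N=int(L*s); K=np.array([[p['fx'],0,p['cx']],[0,p['fy'],p['cy']],[0,0,1]])
    G=np.array([[0,-1/s,x0+L/2],[-1/s,0,y0+L/2],[0,0,z],[0,0,1]])
    H=K@np.c_[p['R'],p['t']]@G
    return cv2.warpPerspective(p['img'],H,(N,N),flags=cv2.INTER_CUBIC|cv2.WARP_INVERSE_MAP)
def circ(p,z,x0,y0,L,r,s=2000,blk=None):
    g=cv2.cvtColor(rect(p,z,x0,y0,L,s),cv2.COLOR_RGB2GRAY); g=cv2.GaussianBlur(g,(0,0),2).astype(float)
    gy,gx=np.gradient(g); t=np.linspace(0,2*np.pi,240); best=[]
    N=L*s
    def f(c):
        u=c[0]+r*s*np.cos(t);v=c[1]+r*s*np.sin(t)
        a=cv2.remap((gx).astype(np.float32),u[None].astype(np.float32),v[None].astype(np.float32),1)[0]
        b=cv2.remap((gy).astype(np.float32),u[None].astype(np.float32),v[None].astype(np.float32),1)[0]
        return abs((a*np.cos(t)+b*np.sin(t)).sum())
    C=[(f((N/2+i,N/2+j)),i,j) for i in range(-36,37) for j in range(-36,37)]
    s_,i,j=max(C); return np.array([x0-j/s,y0-i/s]),s_/np.median([c[0] for c in C])
if __name__=='__main__':
    yaw=np.radians(11.15); e=np.array([np.cos(yaw),np.sin(yaw)]); o=np.array([.581,-.0355])
    ax=o-.035*e; po=o+.01*e; print('pred',ax,po)
    for n in('top','side'):
        p=viewer.camera(n)
        print(n,'wheel',circ(p,.088,*ax,.24,.085),circ(p,.088,*ax,.24,.064),'port',circ(p,.106,*po,.12,.032),circ(p,.106,*po,.12,.025))
        print('std flange',circ(p,.017,.46,-.33,.12,.031),'knob',circ(p,.049,.46,-.33,.12,.014))
E
python3 c.py
```

```text
pred [ 0.5467 -0.0423] [ 0.5908 -0.0336]
top wheel (array([ 0.5462, -0.0443]), np.float64(5.716388809525054)) (array([ 0.5452, -0.0443]), np.float64(8.533015658814005)) port (array([ 0.5908, -0.0346]), np.float64(5.242173262937998)) (array([ 0.5828, -0.0371]), np.float64(9.55798024842648))
std flange (array([ 0.4615, -0.3325]), np.float64(5.834312431678449)) knob (array([ 0.4755, -0.3335]), np.float64(2.144002314361393))
side wheel (array([ 0.5432, -0.0368]), np.float64(5.745190098501205)) (array([ 0.5442, -0.0413]), np.float64(10.344475081876295)) port (array([ 0.5893, -0.0321]), np.float64(7.574941815570423)) (array([ 0.5858, -0.0201]), np.float64(6.783561047143359))
std flange (array([ 0.461, -0.326]), np.float64(3.5719111732999744)) knob (array([ 0.461 , -0.3265]), np.float64(6.662265177257219))
```

```bash
cat > pl.py <<'E'
from h import *
import json,sys
AX=np.array([.5455,-.043]); Y0=np.radians(11.15)
def rim(phi,r=.075):
    a=Y0+np.radians(phi); return AX-r*np.array([np.cos(a),np.sin(a)]),a
def rows(tgts,claw,cur=None):
    o=telemetry.get_obs()
    x,y,z,yw=cur if cur is not None else (*o['ee_pos'],o['eef_rot'][2]); out=[]
    for X,Y,Z,W in tgts:
        dx,dy=X-x,Y-y; c,s=np.cos(yw),np.sin(yw)
        rz=-((W-yw+np.pi)%(2*np.pi)-np.pi)
        out.append(dict(dx=round((c*dx+s*dy)*10,3),dy=round((s*dx-c*dy)*10,3),dz=round((z-Z)*10,3),rz=round(rz/(np.pi/2),3),claw=claw))
        x,y,z,yw=X,Y,Z,W
    print(np.round([*o['ee_pos'],*o['eef_rot']],4),np.round(o['force'],2)); print(json.dumps(out))
def line(t,n,claw):
    o=telemetry.get_obs(); a=np.array([*o['ee_pos'],o['eef_rot'][2]])
    rows([a+(np.array(t)-a)*(i+1)/n for i in range(n)],claw)
E
python3 - <<'E'
from pl import *
p,a=rim(-33); print(p,a); line((*p,.18,a),16,1)
E
```

```text
[ 0.4758879  -0.01508665] -0.38135444156076104
[ 0.1854 -0.5178  0.2224 -3.1415 -0.      0.3438] [ 0.24 -0.66 -0.15]
[{"dx": 0.277, "dy": -0.235, "dz": 0.027, "rz": 0.029, "claw": 1}, {"dx": 0.266, "dy": -0.247, "dz": 0.027, "rz": 0.029, "claw": 1}, {"dx": 0.254, "dy": -0.259, "dz": 0.027, "rz": 0.029, "claw": 1}, {"dx": 0.242, "dy": -0.27, "dz": 0.027, "rz": 0.029, "claw": 1}, {"dx": 0.23, "dy": -0.281, "dz": 0.027, "rz": 0.029, "claw": 1}, {"dx": 0.217, "dy": -0.291, "dz": 0.027, "rz": 0.029, "claw": 1}, {"dx": 0.204, "dy": -0.3, "dz": 0.027, "rz": 0.029, "claw": 1}, {"dx": 0.19, "dy": -0.309, "dz": 0.027, "rz": 0.029, "claw": 1}, {"dx": 0.176, "dy": -0.318, "dz": 0.027, "rz": 0.029, "claw": 1}, {"dx": 0.161, "dy": -0.325, "dz": 0.027, "rz": 0.029, "claw": 1}, {"dx": 0.146, "dy": -0.332, "dz": 0.027, "rz": 0.029, "claw": 1}, {"dx": 0.131, "dy": -0.338, "dz": 0.027, "rz": 0.029, "claw": 1}, {"dx": 0.115, "dy": -0.344, "dz": 0.027, "rz": 0.029, "claw": 1}, {"dx": 0.1, "dy": -0.349, "dz": 0.027, "rz": 0.029, "claw": 1}, {"dx": 0.084, "dy": -0.353, "dz": 0.027, "rz": 0.029, "claw": 1}, {"dx": 0.068, "dy": -0.356, "dz": 0.027, "rz": 0.029, "claw": 1}]
```

Request:
step_arm([
  {"dx": 0.27,"dy": -0.24,"dz": 0.03,"rz": 0.03,"claw": 1},
  {"dx": 0.26,"dy": -0.25,"dz": 0.03,"rz": 0.03,"claw": 1},
  {"dx": 0.25,"dy": -0.26,"dz": 0.03,"rz": 0.03,"claw": 1},
  {"dx": 0.24,"dy": -0.27,"dz": 0.03,"rz": 0.03,"claw": 1},
  {"dx": 0.23,"dy": -0.28,"dz": 0.03,"rz": 0.03,"claw": 1},
  {"dx": 0.22,"dy": -0.29,"dz": 0.03,"rz": 0.03,"claw": 1},
  {"dx": 0.2,"dy": -0.3,"dz": 0.03,"rz": 0.03,"claw": 1},
  {"dx": 0.19,"dy": -0.31,"dz": 0.03,"rz": 0.03,"claw": 1},
  {"dx": 0.18,"dy": -0.32,"dz": 0.03,"rz": 0.03,"claw": 1},
  {"dx": 0.16,"dy": -0.32,"dz": 0.03,"rz": 0.03,"claw": 1},
])

```text
$.plan[0]: bad value
```

```bash
python3 - <<'E'
from pl import *
p,a=rim(-33); line((*p,.15,a),8,1)
E
```

```text
[ 0.1854 -0.5178  0.2224 -3.1415 -0.      0.3438] [ 0.24 -0.66 -0.15]
[{"dx": 0.554, "dy": -0.469, "dz": 0.091, "rz": 0.058, "claw": 1}, {"dx": 0.509, "dy": -0.517, "dz": 0.091, "rz": 0.058, "claw": 1}, {"dx": 0.46, "dy": -0.561, "dz": 0.091, "rz": 0.058, "claw": 1}, {"dx": 0.407, "dy": -0.601, "dz": 0.091, "rz": 0.058, "claw": 1}, {"dx": 0.351, "dy": -0.635, "dz": 0.091, "rz": 0.058, "claw": 1}, {"dx": 0.292, "dy": -0.664, "dz": 0.091, "rz": 0.058, "claw": 1}, {"dx": 0.231, "dy": -0.688, "dz": 0.091, "rz": 0.058, "claw": 1}, {"dx": 0.168, "dy": -0.706, "dz": 0.091, "rz": 0.058, "claw": 1}]
```

Request:
step_arm([
  {"dx": 0.27,"dy": -0.24,"dz": 0.03,"rx": 0,"ry": 0,"rz": 0.03,"claw": 1},
  {"dx": 0.26,"dy": -0.25,"dz": 0.03,"rx": 0,"ry": 0,"rz": 0.03,"claw": 1},
  {"dx": 0.25,"dy": -0.26,"dz": 0.03,"rx": 0,"ry": 0,"rz": 0.03,"claw": 1},
  {"dx": 0.24,"dy": -0.27,"dz": 0.03,"rx": 0,"ry": 0,"rz": 0.03,"claw": 1},
  {"dx": 0.23,"dy": -0.28,"dz": 0.03,"rx": 0,"ry": 0,"rz": 0.03,"claw": 1},
  {"dx": 0.22,"dy": -0.29,"dz": 0.03,"rx": 0,"ry": 0,"rz": 0.03,"claw": 1},
  {"dx": 0.2,"dy": -0.3,"dz": 0.03,"rx": 0,"ry": 0,"rz": 0.03,"claw": 1},
  {"dx": 0.19,"dy": -0.31,"dz": 0.03,"rx": 0,"ry": 0,"rz": 0.03,"claw": 1},
  {"dx": 0.18,"dy": -0.32,"dz": 0.03,"rx": 0,"ry": 0,"rz": 0.03,"claw": 1},
  {"dx": 0.16,"dy": -0.32,"dz": 0.03,"rx": 0,"ry": 0,"rz": 0.03,"claw": 1},
])

```text
time_s: 2.2
ee_pos: [0.3681, -0.2038, 0.1926]
eef_rot: [3.141, -0.001, -0.129]
force: [1.0, -0.9, 1.2]
grip_width: 0.0176
grip_force: 0.0
```

```bash
sed -i "s/rz=round(rz/rx=0,ry=0,rz=round(rz/" pl.py; python3 - <<'E'
from pl import *
p,a=rim(-33); line((*p,.13,a),7,1)
E
```

```text
[ 3.6810e-01 -2.0380e-01  1.9260e-01  3.1413e+00 -6.0000e-04 -1.2950e-01] [ 0.98 -0.94  1.2 ]
[{"dx": 0.118, "dy": -0.287, "dz": 0.089, "rx": 0, "ry": 0, "rz": 0.023, "claw": 1}, {"dx": 0.107, "dy": -0.291, "dz": 0.089, "rx": 0, "ry": 0, "rz": 0.023, "claw": 1}, {"dx": 0.097, "dy": -0.295, "dz": 0.089, "rx": 0, "ry": 0, "rz": 0.023, "claw": 1}, {"dx": 0.086, "dy": -0.298, "dz": 0.089, "rx": 0, "ry": 0, "rz": 0.023, "claw": 1}, {"dx": 0.075, "dy": -0.301, "dz": 0.089, "rx": 0, "ry": 0, "rz": 0.023, "claw": 1}, {"dx": 0.065, "dy": -0.304, "dz": 0.089, "rx": 0, "ry": 0, "rz": 0.023, "claw": 1}, {"dx": 0.054, "dy": -0.306, "dz": 0.089, "rx": 0, "ry": 0, "rz": 0.023, "claw": 1}]
```

Request:
step_arm([
  {"dx": 0.12,"dy": -0.29,"dz": 0.09,"rx": 0,"ry": 0,"rz": 0.023,"claw": 1},
  {"dx": 0.11,"dy": -0.29,"dz": 0.09,"rx": 0,"ry": 0,"rz": 0.023,"claw": 1},
  {"dx": 0.1,"dy": -0.295,"dz": 0.09,"rx": 0,"ry": 0,"rz": 0.023,"claw": 1},
  {"dx": 0.085,"dy": -0.3,"dz": 0.09,"rx": 0,"ry": 0,"rz": 0.023,"claw": 1},
  {"dx": 0.075,"dy": -0.3,"dz": 0.09,"rx": 0,"ry": 0,"rz": 0.023,"claw": 1},
  {"dx": 0.065,"dy": -0.305,"dz": 0.09,"rx": 0,"ry": 0,"rz": 0.023,"claw": 1},
  {"dx": 0.055,"dy": -0.305,"dz": 0.09,"rx": 0,"ry": 0,"rz": 0.023,"claw": 1},
  {"dx": 0,"dy": 0,"dz": 0.1,"rx": 0,"ry": 0,"rz": 0,"claw": 1},
  {"dx": 0,"dy": 0,"dz": 0.08,"rx": 0,"ry": 0,"rz": 0,"claw": 1},
  {"dx": 0,"dy": 0,"dz": 0,"rx": 0,"ry": 0,"rz": 0,"claw": 1},
])

```text
time_s: 3.2
ee_pos: [0.475, -0.0166, 0.1105]
eef_rot: [3.141, 0.002, -0.38]
force: [0.2, 0.3, 0.2]
grip_width: 0.0002
grip_force: 0.0
```

```bash
python3 - <<'E'
from pl import *
from c import circ
p,a=rim(-33); line((*p,.108,a),1,1)
q=viewer.camera('side'); a=q['img'][140:260,170:310,::-1]; cv2.imwrite('pics/s1.png',cv2.resize(a,None,fx=5,fy=5,interpolation=2))
E
```

```text
[ 0.475  -0.0166  0.1105  3.141   0.0018 -0.3804] [0.19 0.31 0.23]
[{"dx": 0.002, "dy": -0.017, "dz": 0.025, "rx": 0, "ry": 0, "rz": 0.001, "claw": 1}]
```

View pics/s1.png

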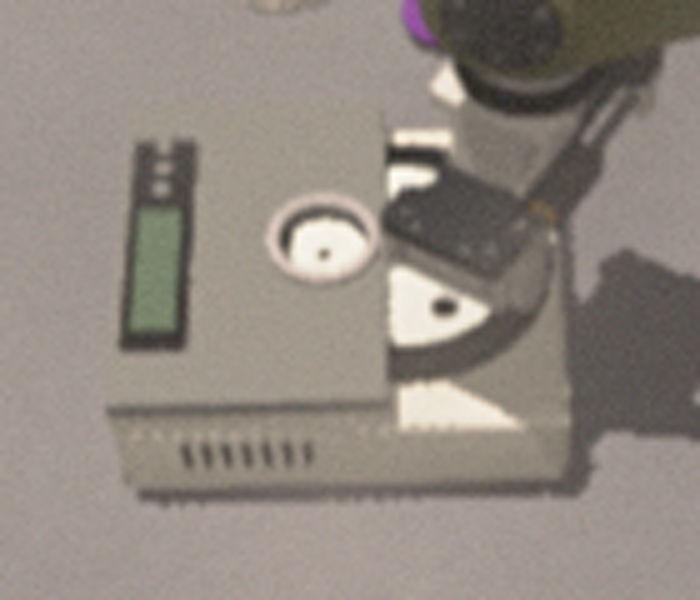

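The shut fingertip hovers over the black band near crop (520,275). The port (323,240) still shows a small dot. Next I feel my way down.

Request:
step_arm([
  {"dx": 0,"dy": -0.01,"dz": 0.02,"rx": 0,"ry": 0,"rz": 0,"claw": 1},
  {"dx": 0,"dy": 0,"dz": 0.01,"rx": 0,"ry": 0,"rz": 0,"claw": 1},
  {"dx": 0,"dy": 0,"dz": 0,"rx": 0,"ry": 0,"rz": 0,"claw": 1},
])

```text
time_s: 3.55
ee_pos: [0.4762, -0.0154, 0.1086]
eef_rot: [-3.141, -0.0, -0.381]
force: [0.3, 0.2, 0.6]
grip_width: 0.0002
grip_force: 0.0
```

Request:
step_arm([
  {"dx": 0,"dy": 0,"dz": 0.01,"rx": 0,"ry": 0,"rz": 0,"claw": 1},
  {"dx": 0,"dy": 0,"dz": 0,"rx": 0,"ry": 0,"rz": 0,"claw": 1},
])

```text
time_s: 3.75
ee_pos: [0.4762, -0.0152, 0.1074]
eef_rot: [3.142, -0.0, -0.38]
force: [0.5, 0.3, -0.5]
grip_width: 0.0004
grip_force: 0.0
```

Request:
step_arm([
  {"dx": 0,"dy": 0,"dz": 0.01,"rx": 0,"ry": 0,"rz": 0,"claw": 1},
  {"dx": 0,"dy": 0,"dz": 0,"rx": 0,"ry": 0,"rz": 0,"claw": 1},
])

```text
time_s: 3.95
ee_pos: [0.4762, -0.0152, 0.1063]
eef_rot: [3.142, 0.0, -0.38]
force: [-0.6, -0.6, -0.6]
grip_width: 0.0006
grip_force: 0.0
```

Request:
step_arm([
  {"dx": 0,"dy": 0,"dz": 0.01,"rx": 0,"ry": 0,"rz": 0,"claw": 1},
  {"dx": 0,"dy": 0,"dz": 0,"rx": 0,"ry": 0,"rz": 0,"claw": 1},
])

```text
time_s: 4.15
ee_pos: [0.4761, -0.0152, 0.1053]
eef_rot: [3.142, 0.0, -0.38]
force: [-0.5, 0.8, -0.0]
grip_width: 0.0002
grip_force: 0.0
```

Request:
step_arm([
  {"dx": 0,"dy": 0,"dz": 0.006,"rx": 0,"ry": 0,"rz": 0,"claw": 1},
  {"dx": 0,"dy": 0,"dz": 0,"rx": 0,"ry": 0,"rz": 0,"claw": 1},
])

```text
time_s: 4.35
ee_pos: [0.4762, -0.0152, 0.1048]
eef_rot: [3.142, 0.0, -0.38]
force: [0.0, -0.6, 0.5]
grip_width: 0.0001
grip_force: 0.0
```

Request:
step_arm([
  {"dx": 0,"dy": 0,"dz": 0.006,"rx": 0,"ry": 0,"rz": 0,"claw": 1},
  {"dx": 0,"dy": 0,"dz": 0,"rx": 0,"ry": 0,"rz": 0,"claw": 1},
])

```text
time_s: 4.55
ee_pos: [0.4762, -0.0152, 0.1044]
eef_rot: [-3.142, -0.0, -0.38]
force: [0.0, 0.7, 1.8]
grip_width: 0.0003
grip_force: 1.2
```

Request:
step_arm([
  {"dx": 0,"dy": 0,"dz": 0.006,"rx": 0,"ry": 0,"rz": 0,"claw": 1},
  {"dx": 0,"dy": 0,"dz": 0,"rx": 0,"ry": 0,"rz": 0,"claw": 1},
])

```text
time_s: 4.75
ee_pos: [0.4763, -0.0151, 0.1042]
eef_rot: [-3.141, -0.0, -0.38]
force: [-4.1, 1.3, 8.9]
grip_width: 0.0003
grip_force: 4.5
```

Request:
step_arm([
  {"dx": 0,"dy": 0,"dz": 0.005,"rx": 0,"ry": 0,"rz": 0,"claw": 1},
  {"dx": 0,"dy": 0,"dz": 0,"rx": 0,"ry": 0,"rz": 0,"claw": 1},
])

```text
time_s: 4.95
ee_pos: [0.4764, -0.0151, 0.1041]
eef_rot: [-3.141, -0.001, -0.38]
force: [-5.8, 1.0, 14.7]
grip_width: 0.0002
grip_force: 7.2
```

Request:
step_arm([
  {"dx": 0.001,"dy": 0.026,"dz": -0.001,"rx": 0,"ry": 0,"rz": -0.0222,"claw": 1},
  {"dx": 0.001,"dy": 0.026,"dz": 0,"rx": 0,"ry": 0,"rz": -0.0222,"claw": 1},
  {"dx": 0,"dy": 0,"dz": 0,"rx": 0,"ry": 0,"rz": 0,"claw": 1},
])

```text
time_s: 5.25
ee_pos: [0.4753, -0.0199, 0.1042]
eef_rot: [-3.14, -0.002, -0.31]
force: [0.6, 4.4, 9.7]
grip_width: 0.0004
grip_force: 4.9
```

Request:
step_arm([
  {"dx": 0.001,"dy": 0.026,"dz": 0,"rx": 0,"ry": 0,"rz": -0.0222,"claw": 1},
  {"dx": 0.001,"dy": 0.026,"dz": 0,"rx": 0,"ry": 0,"rz": -0.0222,"claw": 1},
])

```text
time_s: 5.45
ee_pos: [0.4739, -0.0247, 0.1042]
eef_rot: [-3.14, -0.002, -0.239]
force: [-1.3, 4.4, 10.5]
grip_width: 0.0004
grip_force: 5.3
```

Request:
step_arm([
  {"dx": 0.001,"dy": 0.026,"dz": 0.001,"rx": 0,"ry": 0,"rz": -0.0222,"claw": 1},
  {"dx": 0.001,"dy": 0.026,"dz": 0.001,"rx": 0,"ry": 0,"rz": -0.0222,"claw": 1},
  {"dx": 0.001,"dy": 0.026,"dz": 0,"rx": 0,"ry": 0,"rz": -0.0222,"claw": 1},
])

```text
time_s: 5.75
ee_pos: [0.4724, -0.0325, 0.1041]
eef_rot: [-3.141, -0.002, -0.135]
force: [-2.9, 4.6, 13.4]
grip_width: 0.0003
grip_force: 7.1
```

```bash
python3 - <<'E'
from pl import *
q=viewer.camera('side'); a=q['img'][140:260,170:310,::-1]; cv2.imwrite('pics/s2.png',cv2.resize(a,None,fx=5,fy=5,interpolation=2))
E
```

```text
(no output)
```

View pics/s2.png

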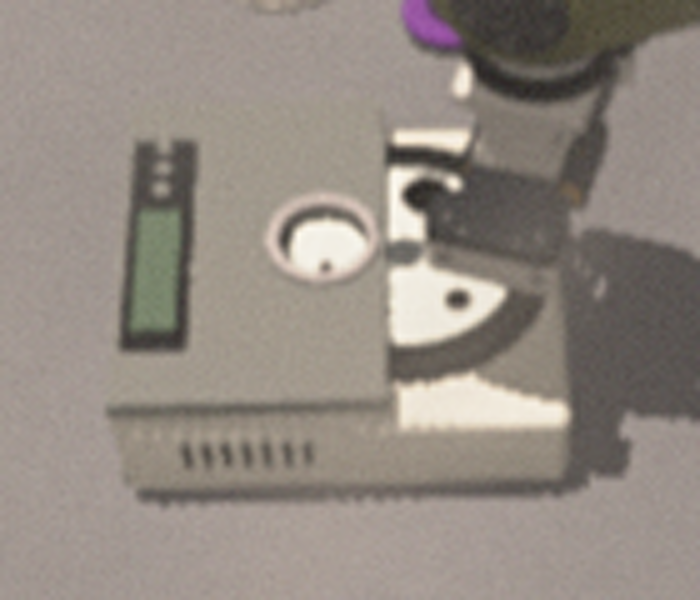

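The wheel follows the finger: the port dot has moved from (323,253) to (326,268), about 13°. I'll carry on.

Request:
step_arm([
  {"dx": 0.001,"dy": 0.0393,"dz": 0,"rx": 0,"ry": 0,"rz": -0.0333,"claw": 1},
  {"dx": 0.001,"dy": 0.0393,"dz": 0,"rx": 0,"ry": 0,"rz": -0.0333,"claw": 1},
  {"dx": 0.001,"dy": 0.0393,"dz": 0,"rx": 0,"ry": 0,"rz": -0.0333,"claw": 1},
])

```text
time_s: 6.1
ee_pos: [0.4717, -0.0445, 0.1041]
eef_rot: [-3.141, -0.002, 0.023]
force: [-3.5, 2.6, 14.4]
grip_width: 0.0004
grip_force: 6.9
```

Request:
step_arm([
  {"dx": 0.001,"dy": 0.0393,"dz": 0,"rx": 0,"ry": 0,"rz": -0.0333,"claw": 1},
  {"dx": 0.001,"dy": 0.0393,"dz": 0,"rx": 0,"ry": 0,"rz": -0.0333,"claw": 1},
  {"dx": 0.001,"dy": 0.0393,"dz": 0,"rx": 0,"ry": 0,"rz": -0.0333,"claw": 1},
])

```text
time_s: 6.4
ee_pos: [0.473, -0.0565, 0.1041]
eef_rot: [3.141, -0.002, 0.18]
force: [-2.8, 0.4, 13.0]
grip_width: 0.0005
grip_force: 6.6
```

Request:
step_arm([
  {"dx": 0.001,"dy": 0.0393,"dz": 0,"rx": 0,"ry": 0,"rz": -0.0333,"claw": 1},
  {"dx": 0.001,"dy": 0.0393,"dz": 0,"rx": 0,"ry": 0,"rz": -0.0333,"claw": 1},
  {"dx": 0.001,"dy": 0.0393,"dz": 0,"rx": 0,"ry": 0,"rz": -0.0333,"claw": 1},
  {"dx": 0.001,"dy": 0.0393,"dz": 0,"rx": 0,"ry": 0,"rz": -0.0333,"claw": 1},
])

```text
time_s: 6.8
ee_pos: [0.4776, -0.0718, 0.1042]
eef_rot: [3.14, -0.002, 0.389]
force: [-0.7, 0.6, 11.2]
grip_width: 0.0006
grip_force: 5.6
```

Request:
step_arm([
  {"dx": 0.001,"dy": 0.0393,"dz": 0,"rx": 0,"ry": 0,"rz": -0.0333,"claw": 1},
  {"dx": 0.001,"dy": 0.0393,"dz": 0,"rx": 0,"ry": 0,"rz": -0.0333,"claw": 1},
  {"dx": 0.001,"dy": 0.0393,"dz": 0,"rx": 0,"ry": 0,"rz": -0.0333,"claw": 1},
  {"dx": 0.001,"dy": 0.0393,"dz": 0,"rx": 0,"ry": 0,"rz": -0.0333,"claw": 1},
])

```text
time_s: 7.2
ee_pos: [0.4854, -0.0857, 0.1042]
eef_rot: [3.139, -0.002, 0.598]
force: [3.1, -0.4, 9.3]
grip_width: 0.0007
grip_force: 4.5
```

Request:
step_arm([
  {"dx": 0,"dy": 0,"dz": -0.03,"rx": 0,"ry": 0,"rz": 0,"claw": 1},
  {"dx": 0,"dy": 0,"dz": -0.04,"rx": 0,"ry": 0,"rz": 0,"claw": 1},
  {"dx": 0.0073,"dy": -0.104,"dz": 0,"rx": 0,"ry": 0,"rz": 0.0889,"claw": 1},
  {"dx": 0.0073,"dy": -0.104,"dz": 0,"rx": 0,"ry": 0,"rz": 0.0889,"claw": 1},
  {"dx": 0.0073,"dy": -0.104,"dz": 0,"rx": 0,"ry": 0,"rz": 0.0889,"claw": 1},
  {"dx": 0.0073,"dy": -0.104,"dz": 0,"rx": 0,"ry": 0,"rz": 0.0889,"claw": 1},
  {"dx": 0.0073,"dy": -0.104,"dz": 0,"rx": 0,"ry": 0,"rz": 0.0889,"claw": 1},
  {"dx": 0.0073,"dy": -0.104,"dz": 0,"rx": 0,"ry": 0,"rz": 0.0889,"claw": 1},
  {"dx": 0.0073,"dy": -0.104,"dz": 0,"rx": 0,"ry": 0,"rz": 0.0889,"claw": 1},
  {"dx": 0,"dy": 0,"dz": 0,"rx": 0,"ry": 0,"rz": 0,"claw": 1},
])

```text
time_s: 8.2
ee_pos: [0.4766, -0.0146, 0.1101]
eef_rot: [-3.142, 0.0, -0.384]
force: [0.1, 0.8, -0.5]
grip_width: 0.0008
grip_force: 0.0
```

```bash
python3 - <<'E'
from pl import *
p,a=rim(-33); line((*p,.108,a),1,1)
q=viewer.camera('side'); a=q['img'][140:260,170:310,::-1]; cv2.imwrite('pics/s3.png',cv2.resize(a,None,fx=5,fy=5,interpolation=2))
E
```

```text
[ 4.7660e-01 -1.4600e-02  1.1010e-01 -3.1416e+00  3.0000e-04 -3.8350e-01] [ 0.12  0.76 -0.51]
[{"dx": -0.005, "dy": 0.007, "dz": 0.021, "rx": 0, "ry": 0, "rz": -0.001, "claw": 1}]
```

View pics/s3.png

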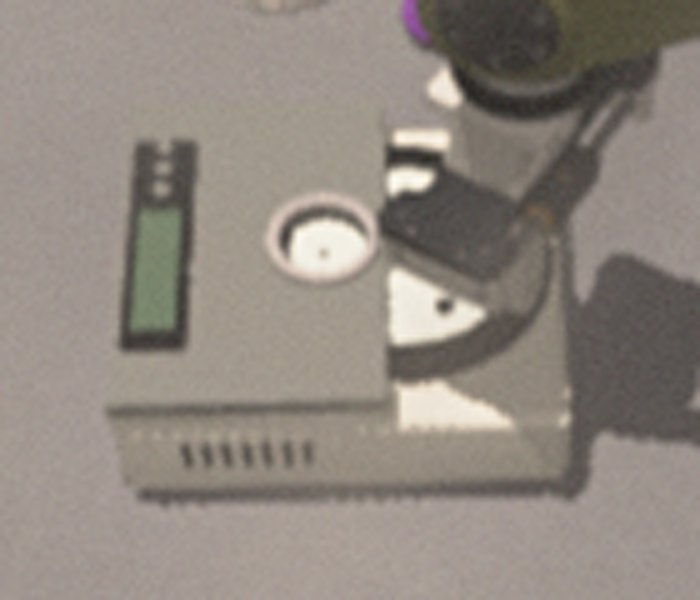

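One stop has clicked: the port (323,253) now shows the smallest, 4 mm dot, and the 11 mm aperture is at left-front (445,305). Second stroke next.

Request:
step_arm([
  {"dx": 0,"dy": 0,"dz": 0.03,"rx": 0,"ry": 0,"rz": 0,"claw": 1},
  {"dx": 0,"dy": 0,"dz": 0.01,"rx": 0,"ry": 0,"rz": 0,"claw": 1},
  {"dx": 0,"dy": 0,"dz": 0,"rx": 0,"ry": 0,"rz": 0,"claw": 1},
])

```text
time_s: 8.55
ee_pos: [0.4764, -0.0158, 0.1058]
eef_rot: [3.141, 0.001, -0.38]
force: [0.2, 0.6, 0.2]
grip_width: 0.0005
grip_force: 0.0
```

Request:
step_arm([
  {"dx": 0,"dy": 0,"dz": 0.006,"rx": 0,"ry": 0,"rz": 0,"claw": 1},
  {"dx": 0,"dy": 0,"dz": 0,"rx": 0,"ry": 0,"rz": 0,"claw": 1},
])

```text
time_s: 8.75
ee_pos: [0.4766, -0.0156, 0.1054]
eef_rot: [3.142, 0.0, -0.381]
force: [0.3, -0.4, -0.8]
grip_width: 0.0002
grip_force: 0.0
```

Request:
step_arm([
  {"dx": 0,"dy": 0,"dz": 0.005,"rx": 0,"ry": 0,"rz": 0,"claw": 1},
  {"dx": 0,"dy": 0,"dz": 0,"rx": 0,"ry": 0,"rz": 0,"claw": 1},
])

```text
time_s: 8.95
ee_pos: [0.4767, -0.0155, 0.1051]
eef_rot: [-3.142, -0.0, -0.381]
force: [-1.1, -0.0, 3.4]
grip_width: 0.0006
grip_force: 1.4
```

Request:
step_arm([
  {"dx": 0,"dy": 0,"dz": 0.006,"rx": 0,"ry": 0,"rz": 0,"claw": 1},
  {"dx": 0,"dy": 0,"dz": 0,"rx": 0,"ry": 0,"rz": 0,"claw": 1},
])

```text
time_s: 9.15
ee_pos: [0.4768, -0.0154, 0.105]
eef_rot: [-3.141, -0.0, -0.381]
force: [-3.8, 1.2, 10.4]
grip_width: 0.0005
grip_force: 4.9
```

Request:
step_arm([
  {"dx": 0.001,"dy": 0.026,"dz": 0,"rx": 0,"ry": 0,"rz": -0.0222,"claw": 1},
  {"dx": 0.001,"dy": 0.026,"dz": 0,"rx": 0,"ry": 0,"rz": -0.0222,"claw": 1},
])

```text
time_s: 9.35
ee_pos: [0.4756, -0.0202, 0.105]
eef_rot: [-3.141, -0.002, -0.31]
force: [1.5, 4.0, 6.1]
grip_width: 0.0004
grip_force: 2.9
```

Request:
step_arm([
  {"dx": 0.001,"dy": 0.02,"dz": 0.004,"rx": 0,"ry": 0,"rz": -0.0178,"claw": 1},
  {"dx": 0.001,"dy": 0.02,"dz": 0.001,"rx": 0,"ry": 0,"rz": -0.0178,"claw": 1},
])

```text
time_s: 9.55
ee_pos: [0.4747, -0.0239, 0.1048]
eef_rot: [-3.14, -0.002, -0.255]
force: [-2.2, 6.0, 13.1]
grip_width: 0.0002
grip_force: 6.4
```

Request:
step_arm([
  {"dx": 0.001,"dy": 0.026,"dz": 0,"rx": 0,"ry": 0,"rz": -0.0222,"claw": 1},
  {"dx": 0.001,"dy": 0.026,"dz": 0,"rx": 0,"ry": 0,"rz": -0.0222,"claw": 1},
])

```text
time_s: 9.75
ee_pos: [0.4735, -0.029, 0.1048]
eef_rot: [-3.141, -0.001, -0.184]
force: [-2.8, 4.8, 13.0]
grip_width: 0.0003
grip_force: 6.5
```

Request:
step_arm([
  {"dx": 0.001,"dy": 0.0393,"dz": 0,"rx": 0,"ry": 0,"rz": -0.0333,"claw": 1},
  {"dx": 0.001,"dy": 0.0393,"dz": 0,"rx": 0,"ry": 0,"rz": -0.0333,"claw": 1},
  {"dx": 0.001,"dy": 0.0393,"dz": 0,"rx": 0,"ry": 0,"rz": -0.0333,"claw": 1},
])

```text
time_s: 10.05
ee_pos: [0.4722, -0.041, 0.1048]
eef_rot: [-3.141, -0.002, -0.027]
force: [-2.5, 2.3, 12.9]
grip_width: 0.0003
grip_force: 6.4
```

Request:
step_arm([
  {"dx": 0.001,"dy": 0.0393,"dz": 0,"rx": 0,"ry": 0,"rz": -0.0333,"claw": 1},
  {"dx": 0.001,"dy": 0.0393,"dz": 0,"rx": 0,"ry": 0,"rz": -0.0333,"claw": 1},
  {"dx": 0.001,"dy": 0.0393,"dz": 0,"rx": 0,"ry": 0,"rz": -0.0333,"claw": 1},
])

```text
time_s: 10.35
ee_pos: [0.4729, -0.0529, 0.1049]
eef_rot: [3.141, -0.002, 0.13]
force: [-1.3, 1.1, 12.2]
grip_width: 0.0009
grip_force: 6.1
```

Request:
step_arm([
  {"dx": 0.001,"dy": 0.0393,"dz": 0,"rx": 0,"ry": 0,"rz": -0.0333,"claw": 1},
  {"dx": 0.001,"dy": 0.0393,"dz": 0,"rx": 0,"ry": 0,"rz": -0.0333,"claw": 1},
  {"dx": 0.001,"dy": 0.0393,"dz": 0,"rx": 0,"ry": 0,"rz": -0.0333,"claw": 1},
])

```text
time_s: 10.65
ee_pos: [0.4755, -0.0646, 0.1049]
eef_rot: [3.141, -0.002, 0.287]
force: [-0.5, 1.2, 10.3]
grip_width: 0.0006
grip_force: 5.5
```

Request:
step_arm([
  {"dx": 0.001,"dy": 0.0393,"dz": 0,"rx": 0,"ry": 0,"rz": -0.0333,"claw": 1},
  {"dx": 0.001,"dy": 0.0393,"dz": 0,"rx": 0,"ry": 0,"rz": -0.0333,"claw": 1},
  {"dx": 0.001,"dy": 0.0393,"dz": 0,"rx": 0,"ry": 0,"rz": -0.0333,"claw": 1},
])

```text
time_s: 10.95
ee_pos: [0.4799, -0.0757, 0.1049]
eef_rot: [3.14, -0.002, 0.444]
force: [2.3, -0.5, 8.8]
grip_width: 0.0002
grip_force: 4.6
```

Request:
step_arm([
  {"dx": 0.001,"dy": 0.0393,"dz": 0,"rx": 0,"ry": 0,"rz": -0.0333,"claw": 1},
  {"dx": 0.001,"dy": 0.0393,"dz": 0,"rx": 0,"ry": 0,"rz": -0.0333,"claw": 1},
  {"dx": 0.001,"dy": 0.0393,"dz": 0,"rx": 0,"ry": 0,"rz": -0.0333,"claw": 1},
])

```text
time_s: 11.25
ee_pos: [0.486, -0.086, 0.1049]
eef_rot: [3.139, -0.003, 0.601]
force: [3.4, -0.0, 8.0]
grip_width: 0.0005
grip_force: 3.9
```

Request:
step_arm([
  {"dx": 0,"dy": 0,"dz": -0.03,"rx": 0,"ry": 0,"rz": 0,"claw": 1},
  {"dx": 0,"dy": 0,"dz": -0.2,"rx": 0,"ry": 0,"rz": 0,"claw": 1},
  {"dx": 0,"dy": 0,"dz": -0.4,"rx": 0,"ry": 0,"rz": 0,"claw": 1},
])

```text
time_s: 11.55
ee_pos: [0.4832, -0.0852, 0.1653]
eef_rot: [-3.137, 0.004, 0.597]
force: [0.3, 0.4, -0.1]
grip_width: 0.0005
grip_force: 0.0
```

```bash
python3 - <<'E'
from pl import *
line((.4615,-.33,.13,np.radians(-15)),9,.45)
E
```

```text
[ 0.4832 -0.0852  0.1653 -3.1373  0.0038  0.5972] [ 0.27  0.37 -0.13]
[{"dx": -0.173, "dy": 0.211, "dz": 0.039, "rx": 0, "ry": 0, "rz": 0.061, "claw": 0.45}, {"dx": -0.152, "dy": 0.227, "dz": 0.039, "rx": 0, "ry": 0, "rz": 0.061, "claw": 0.45}, {"dx": -0.13, "dy": 0.24, "dz": 0.039, "rx": 0, "ry": 0, "rz": 0.061, "claw": 0.45}, {"dx": -0.106, "dy": 0.252, "dz": 0.039, "rx": 0, "ry": 0, "rz": 0.061, "claw": 0.45}, {"dx": -0.082, "dy": 0.261, "dz": 0.039, "rx": 0, "ry": 0, "rz": 0.061, "claw": 0.45}, {"dx": -0.057, "dy": 0.267, "dz": 0.039, "rx": 0, "ry": 0, "rz": 0.061, "claw": 0.45}, {"dx": -0.031, "dy": 0.271, "dz": 0.039, "rx": 0, "ry": 0, "rz": 0.061, "claw": 0.45}, {"dx": -0.005, "dy": 0.273, "dz": 0.039, "rx": 0, "ry": 0, "rz": 0.061, "claw": 0.45}, {"dx": 0.021, "dy": 0.272, "dz": 0.039, "rx": 0, "ry": 0, "rz": 0.061, "claw": 0.45}]
```

Request:
step_arm([
  {"dx": -0.17,"dy": 0.21,"dz": 0.04,"rx": 0,"ry": 0,"rz": 0.03,"claw": 0.45},
  {"dx": -0.155,"dy": 0.22,"dz": 0.04,"rx": 0,"ry": 0,"rz": 0.03,"claw": 0.45},
  {"dx": -0.14,"dy": 0.23,"dz": 0.04,"rx": 0,"ry": 0,"rz": 0.03,"claw": 0.45},
  {"dx": -0.13,"dy": 0.24,"dz": 0.04,"rx": 0,"ry": 0,"rz": 0.03,"claw": 0.45},
  {"dx": -0.12,"dy": 0.24,"dz": 0.04,"rx": 0,"ry": 0,"rz": 0.03,"claw": 0.45},
  {"dx": -0.11,"dy": 0.25,"dz": 0.04,"rx": 0,"ry": 0,"rz": 0.03,"claw": 0.45},
  {"dx": -0.1,"dy": 0.25,"dz": 0.04,"rx": 0,"ry": 0,"rz": 0.03,"claw": 0.45},
  {"dx": -0.09,"dy": 0.25,"dz": 0.03,"rx": 0,"ry": 0,"rz": 0.03,"claw": 0.45},
  {"dx": -0.08,"dy": 0.26,"dz": 0.03,"rx": 0,"ry": 0,"rz": 0.03,"claw": 0.45},
])

```text
time_s: 12.45
ee_pos: [0.4695, -0.329, 0.1325]
eef_rot: [-3.141, 0.001, 0.171]
force: [-0.0, -0.6, 0.7]
grip_width: 0.0516
grip_force: 0.0
```

```bash
python3 - <<'E'
from pl import *
from c import circ
line((.4615,-.33,.08,np.radians(10)),2,.45)
q=viewer.camera('side'); a=q['img'][100:240,170:345,::-1]; cv2.imwrite('pics/s4.png',cv2.resize(a,None,fx=4,fy=4,interpolation=2))
for n in('top','side'):
    q=viewer.camera(n); print(n,[circ(q,.106,.59,-.0335,.12,r) for r in(.032,)],circ(q,.088,.59,-.0335,.12,.015), circ(q,.017,.4615,-.33,.12,.031))
a=viewer.camera('top')['img'][110:245,195:380,::-1];cv2.imwrite('pics/t4.png',cv2.resize(a,None,fx=4,fy=4,interpolation=2))
E
```

```text
[ 0.4695 -0.329   0.1325 -3.1409  0.0006  0.1712] [-0.01 -0.61  0.69]
[{"dx": -0.04, "dy": -0.002, "dz": 0.262, "rx": 0, "ry": 0, "rz": -0.001, "claw": 0.45}, {"dx": -0.04, "dy": -0.002, "dz": 0.262, "rx": 0, "ry": 0, "rz": -0.001, "claw": 0.45}]
top [(array([ 0.591 , -0.0345]), np.float64(3.8338731655622764))] (array([ 0.59  , -0.0355]), np.float64(11.085556389528788)) (array([ 0.4705, -0.3235]), np.float64(3.7444656596985344))
side [(array([ 0.589 , -0.0315]), np.float64(7.062830456980883))] (array([ 0.589, -0.033]), np.float64(11.846487488728615)) (array([ 0.4615, -0.326 ]), np.float64(3.9242270372316153))
```

View pics/s4.png

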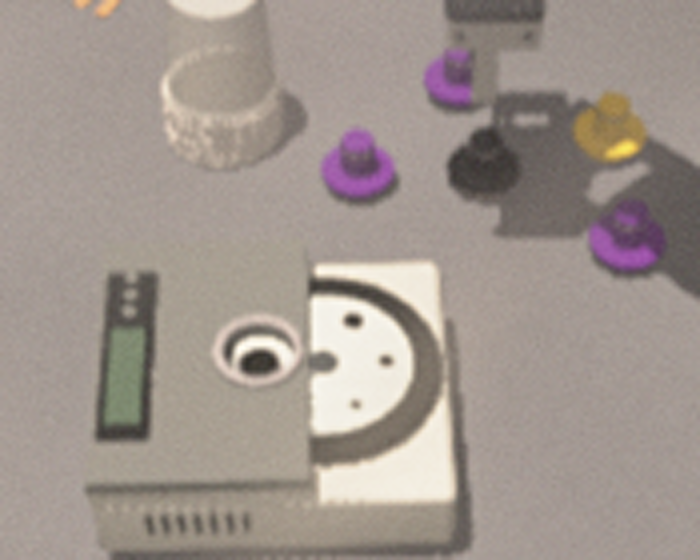

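View pics/t4.png

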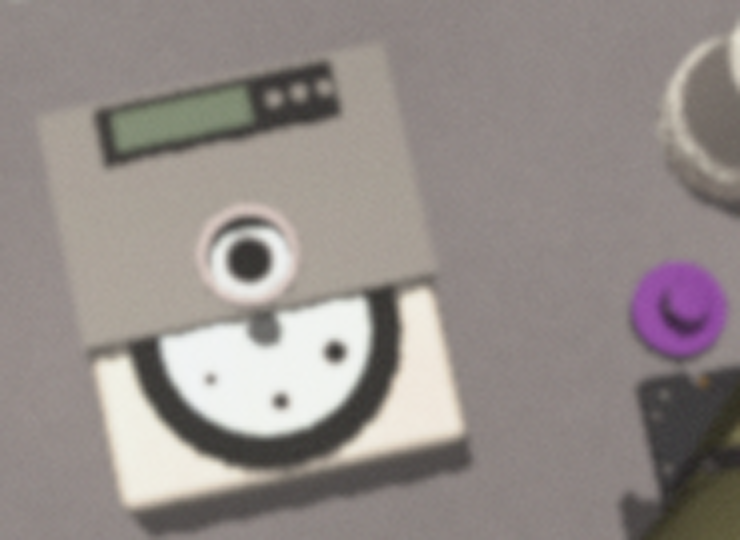

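Both views show the largest aperture clicked in and centred in the port: side crop (262,362), top crop (248,260). The wheel is free. The black standard stands at side crop (484,165). Now I grasp its knob.

Request:
step_arm([
  {"dx": -0.044,"dy": 0,"dz": 0.2,"rx": 0,"ry": 0,"rz": 0,"claw": 0.45},
  {"dx": -0.04,"dy": 0,"dz": 0.2,"rx": 0,"ry": 0,"rz": 0,"claw": 0.45},
  {"dx": 0,"dy": 0,"dz": 0.2,"rx": 0,"ry": 0,"rz": 0,"claw": 0.45},
  {"dx": 0,"dy": 0,"dz": 0.2,"rx": 0,"ry": 0,"rz": 0,"claw": 0.45},
  {"dx": 0,"dy": 0,"dz": 0.12,"rx": 0,"ry": 0,"rz": 0,"claw": 0.45},
  {"dx": 0,"dy": 0,"dz": 0,"rx": 0,"ry": 0,"rz": 0,"claw": 0.45},
])

```text
time_s: 13.25
ee_pos: [0.4613, -0.3285, 0.0396]
eef_rot: [-3.14, 0.002, 0.175]
force: [0.0, -0.4, -0.2]
grip_width: 0.0516
grip_force: 0.0
```

Request:
step_arm([
  {"dx": 0,"dy": 0,"dz": 0,"rx": 0,"ry": 0,"rz": 0,"claw": 1},
  {"dx": 0,"dy": 0,"dz": 0,"rx": 0,"ry": 0,"rz": 0,"claw": 1},
  {"dx": 0,"dy": 0,"dz": 0,"rx": 0,"ry": 0,"rz": 0,"claw": 1},
  {"dx": 0,"dy": 0,"dz": 0,"rx": 0,"ry": 0,"rz": 0,"claw": 1},
  {"dx": 0,"dy": 0,"dz": 0,"rx": 0,"ry": 0,"rz": 0,"claw": 1},
], grip_force=15)

```text
time_s: 13.75
ee_pos: [0.462, -0.33, 0.0417]
eef_rot: [3.14, -0.001, 0.174]
force: [0.8, 0.5, 6.6]
grip_width: 0.0276
grip_force: 15.0
```

Request:
step_arm([
  {"dx": 0,"dy": 0,"dz": -0.05,"rx": 0,"ry": 0,"rz": 0,"claw": 1},
  {"dx": 0,"dy": 0,"dz": -0.2,"rx": 0,"ry": 0,"rz": 0,"claw": 1},
  {"dx": 0,"dy": 0,"dz": -0.35,"rx": 0,"ry": 0,"rz": 0,"claw": 1},
  {"dx": 0,"dy": 0,"dz": -0.35,"rx": 0,"ry": 0,"rz": 0,"claw": 1},
  {"dx": 0,"dy": 0,"dz": -0.35,"rx": 0,"ry": 0,"rz": 0,"claw": 1},
  {"dx": 0,"dy": 0,"dz": 0,"rx": 0,"ry": 0,"rz": 0,"claw": 1},
])

```text
time_s: 14.35
ee_pos: [0.4629, -0.3306, 0.1758]
eef_rot: [3.136, -0.005, 0.174]
force: [0.8, 0.9, -1.4]
grip_width: 0.0277
grip_force: 15.0
```

```bash
python3 - <<'E'
from pl import *
from c import circ
q=viewer.camera('side'); a=q['img'][60:160,230:370,::-1]; cv2.imwrite('pics/s5.png',cv2.resize(a,None,fx=5,fy=5,interpolation=2))
o=telemetry.get_obs(); e=o['ee_pos']; print(e,o['force'],o['grip_width'])
print(circ(q,e[2]-.0417+.017,e[0],e[1],.12,.031))
line((.590,-.0335,.19,o['eef_rot'][2]),8,1)
E
```

```text
[ 0.4621 -0.33    0.1729] [-0.7011 -1.0916 -2.0448] 0.027254053064799087
(array([ 0.4621, -0.3285]), np.float64(6.1388196320155295))
[ 0.4621 -0.33    0.1729  3.1389 -0.0024  0.1745] [-0.7  -1.09 -2.04]
[{"dx": 0.222, "dy": -0.337, "dz": -0.021, "rx": 0, "ry": 0, "rz": -0.0, "claw": 1}, {"dx": 0.222, "dy": -0.337, "dz": -0.021, "rx": 0, "ry": 0, "rz": -0.0, "claw": 1}, {"dx": 0.222, "dy": -0.337, "dz": -0.021, "rx": 0, "ry": 0, "rz": -0.0, "claw": 1}, {"dx": 0.222, "dy": -0.337, "dz": -0.021, "rx": 0, "ry": 0, "rz": -0.0, "claw": 1}, {"dx": 0.222, "dy": -0.337, "dz": -0.021, "rx": 0, "ry": 0, "rz": -0.0, "claw": 1}, {"dx": 0.222, "dy": -0.337, "dz": -0.021, "rx": 0, "ry": 0, "rz": -0.0, "claw": 1}, {"dx": 0.222, "dy": -0.337, "dz": -0.021, "rx": 0, "ry": 0, "rz": -0.0, "claw": 1}, {"dx": 0.222, "dy": -0.337, "dz": -0.021, "rx": 0, "ry": 0, "rz": -0.0, "claw": 1}]
```

View pics/s5.png

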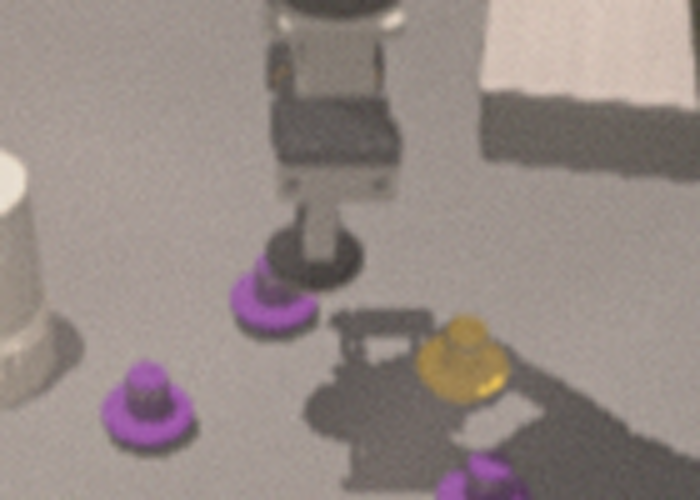

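The standard hangs upright between the pads, flange at crop (315,255), and nothing else has moved. Next, above the port.

Request:
step_arm([
  {"dx": 0.12,"dy": -0.18,"dz": 0,"rx": 0,"ry": 0,"rz": 0,"claw": 1},
  {"dx": 0.222,"dy": -0.337,"dz": 0,"rx": 0,"ry": 0,"rz": 0,"claw": 1},
  {"dx": 0.222,"dy": -0.337,"dz": 0,"rx": 0,"ry": 0,"rz": 0,"claw": 1},
  {"dx": 0.222,"dy": -0.337,"dz": 0,"rx": 0,"ry": 0,"rz": 0,"claw": 1},
  {"dx": 0.222,"dy": -0.337,"dz": 0,"rx": 0,"ry": 0,"rz": 0,"claw": 1},
  {"dx": 0.222,"dy": -0.337,"dz": 0,"rx": 0,"ry": 0,"rz": 0,"claw": 1},
  {"dx": 0.222,"dy": -0.337,"dz": 0,"rx": 0,"ry": 0,"rz": 0,"claw": 1},
  {"dx": 0.222,"dy": -0.337,"dz": 0,"rx": 0,"ry": 0,"rz": 0,"claw": 1},
  {"dx": 0.1,"dy": -0.16,"dz": 0,"rx": 0,"ry": 0,"rz": 0,"claw": 1},
  {"dx": 0,"dy": 0,"dz": 0,"rx": 0,"ry": 0,"rz": 0,"claw": 1},
])

```text
time_s: 15.4
ee_pos: [0.5894, -0.0307, 0.169]
eef_rot: [-3.141, 0.003, 0.177]
force: [-0.3, -0.5, -1.2]
grip_width: 0.0275
grip_force: 15.0
```

Request:
step_arm([
  {"dx": 0,"dy": 0,"dz": 0,"rx": 0,"ry": 0,"rz": 0,"claw": 1},
  {"dx": 0,"dy": 0,"dz": 0,"rx": 0,"ry": 0,"rz": 0,"claw": 1},
])

```text
time_s: 15.6
ee_pos: [0.589, -0.034, 0.1702]
eef_rot: [-3.141, 0.001, 0.173]
force: [0.7, -0.3, -0.8]
grip_width: 0.0278
grip_force: 15.0
```

```bash
python3 - <<'E'
from pl import *
from c import circ
o=telemetry.get_obs(); e=o['ee_pos']; print(e,o['eef_rot'],o['force'],o['grip_width'])
q=viewer.camera('side')
print('flange',circ(q,e[2]-.0417+.017,e[0],e[1],.12,.031),'port',circ(q,.106,.59,-.0335,.12,.032))
line((.590,-.0335,.15,o['eef_rot'][2]),1,1)
E
```

```text
[ 0.589  -0.034   0.1702] [-3.1413  0.0012  0.1735] [ 0.6712 -0.3027 -0.7579] 0.027783240700479574
flange (array([ 0.587 , -0.0295]), np.float64(7.498919194973519)) port (array([ 0.5845, -0.0395]), np.float64(4.383091222023905))
[ 0.589  -0.034   0.1704 -3.1414  0.0008  0.1732] [-0.92  0.11 -1.31]
[{"dx": 0.01, "dy": -0.004, "dz": 0.204, "rx": 0, "ry": 0, "rz": -0.0, "claw": 1}]
```

Request:
step_arm([
  {"dx": 0.008,"dy": -0.004,"dz": 0.1,"rx": 0,"ry": 0,"rz": 0,"claw": 1},
  {"dx": 0,"dy": 0,"dz": 0.1,"rx": 0,"ry": 0,"rz": 0,"claw": 1},
  {"dx": 0,"dy": 0,"dz": 0.01,"rx": 0,"ry": 0,"rz": 0,"claw": 1},
  {"dx": 0,"dy": 0,"dz": 0,"rx": 0,"ry": 0,"rz": 0,"claw": 1},
])

```text
time_s: 16.05
ee_pos: [0.59, -0.0326, 0.1492]
eef_rot: [-3.141, 0.001, 0.174]
force: [0.4, 1.1, 0.3]
grip_width: 0.0276
grip_force: 15.0
```

Request:
step_arm([
  {"dx": 0,"dy": 0,"dz": 0.008,"rx": 0,"ry": 0,"rz": 0,"claw": 1},
  {"dx": 0,"dy": 0,"dz": 0.008,"rx": 0,"ry": 0,"rz": 0,"claw": 1},
  {"dx": 0,"dy": 0,"dz": 0,"rx": 0,"ry": 0,"rz": 0,"claw": 1},
])

```text
time_s: 16.35
ee_pos: [0.5902, -0.0325, 0.1484]
eef_rot: [3.142, -0.0, 0.175]
force: [-0.2, 0.1, -1.9]
grip_width: 0.0279
grip_force: 15.0
```

Request:
step_arm([
  {"dx": 0,"dy": 0,"dz": 0.008,"rx": 0,"ry": 0,"rz": 0,"claw": 1},
  {"dx": 0,"dy": 0,"dz": 0,"rx": 0,"ry": 0,"rz": 0,"claw": 1},
])

```text
time_s: 16.55
ee_pos: [0.5902, -0.0325, 0.1474]
eef_rot: [3.142, -0.0, 0.174]
force: [-0.2, 0.2, -1.2]
grip_width: 0.0276
grip_force: 15.0
```

Request:
step_arm([
  {"dx": 0,"dy": 0.008,"dz": 0.008,"rx": 0,"ry": 0,"rz": 0,"claw": 1},
  {"dx": 0,"dy": 0,"dz": 0,"rx": 0,"ry": 0,"rz": 0,"claw": 1},
])

```text
time_s: 16.75
ee_pos: [0.5903, -0.0334, 0.1466]
eef_rot: [-3.142, 0.0, 0.174]
force: [-0.3, 0.2, -0.8]
grip_width: 0.0277
grip_force: 15.0
```

Request:
step_arm([
  {"dx": 0,"dy": 0,"dz": 0.008,"rx": 0,"ry": 0,"rz": 0,"claw": 1},
  {"dx": 0,"dy": 0,"dz": 0,"rx": 0,"ry": 0,"rz": 0,"claw": 1},
])

```text
time_s: 16.95
ee_pos: [0.5903, -0.0333, 0.1457]
eef_rot: [-3.142, 0.0, 0.174]
force: [0.2, 0.4, -1.1]
grip_width: 0.0274
grip_force: 15.0
```

Request:
step_arm([
  {"dx": 0,"dy": 0,"dz": 0.008,"rx": 0,"ry": 0,"rz": 0,"claw": 1},
  {"dx": 0,"dy": 0,"dz": 0,"rx": 0,"ry": 0,"rz": 0,"claw": 1},
])

```text
time_s: 17.15
ee_pos: [0.5903, -0.0333, 0.1449]
eef_rot: [-3.142, 0.0, 0.174]
force: [-0.1, -0.2, -0.4]
grip_width: 0.0277
grip_force: 15.0
```

Request:
step_arm([
  {"dx": 0,"dy": 0,"dz": 0.01,"rx": 0,"ry": 0,"rz": 0,"claw": 1},
  {"dx": 0,"dy": 0,"dz": 0,"rx": 0,"ry": 0,"rz": 0,"claw": 1},
])

```text
time_s: 17.35
ee_pos: [0.5903, -0.0333, 0.1439]
eef_rot: [-3.142, 0.0, 0.174]
force: [0.0, -0.3, -2.0]
grip_width: 0.0273
grip_force: 15.0
```

Request:
step_arm([
  {"dx": 0,"dy": 0,"dz": 0.01,"rx": 0,"ry": 0,"rz": 0,"claw": 1},
  {"dx": 0,"dy": 0,"dz": 0,"rx": 0,"ry": 0,"rz": 0,"claw": 1},
])

```text
time_s: 17.55
ee_pos: [0.5903, -0.0333, 0.1429]
eef_rot: [-3.142, 0.0, 0.174]
force: [0.4, -0.3, -1.5]
grip_width: 0.0276
grip_force: 15.0
```

Request:
step_arm([
  {"dx": 0,"dy": 0,"dz": 0.01,"rx": 0,"ry": 0,"rz": 0,"claw": 1},
  {"dx": 0,"dy": 0,"dz": 0,"rx": 0,"ry": 0,"rz": 0,"claw": 1},
])

```text
time_s: 17.75
ee_pos: [0.5903, -0.0333, 0.1419]
eef_rot: [-3.142, 0.0, 0.174]
force: [-0.1, 0.1, -1.2]
grip_width: 0.0278
grip_force: 15.0
```

Request:
step_arm([
  {"dx": 0,"dy": 0,"dz": 0.01,"rx": 0,"ry": 0,"rz": 0,"claw": 1},
  {"dx": 0,"dy": 0,"dz": 0,"rx": 0,"ry": 0,"rz": 0,"claw": 1},
])

```text
time_s: 17.95
ee_pos: [0.5903, -0.0333, 0.1409]
eef_rot: [-3.142, 0.0, 0.174]
force: [0.3, 0.1, -2.0]
grip_width: 0.0276
grip_force: 15.0
```

It is sliding in without force. I continue down to the flange.

Request:
step_arm([
  {"dx": 0,"dy": 0,"dz": 0.01,"rx": 0,"ry": 0,"rz": 0,"claw": 1},
  {"dx": 0,"dy": 0,"dz": 0.01,"rx": 0,"ry": 0,"rz": 0,"claw": 1},
  {"dx": 0,"dy": 0,"dz": 0,"rx": 0,"ry": 0,"rz": 0,"claw": 1},
])

```text
time_s: 18.25
ee_pos: [0.5903, -0.0333, 0.1388]
eef_rot: [-3.141, 0.0, 0.174]
force: [0.6, 0.1, -0.4]
grip_width: 0.0276
grip_force: 15.0
```

Request:
step_arm([
  {"dx": 0,"dy": 0,"dz": 0.008,"rx": 0,"ry": 0,"rz": 0,"claw": 1},
  {"dx": 0,"dy": 0,"dz": 0.0,"rx": 0,"ry": 0,"rz": 0,"claw": 1},
])

```text
time_s: 18.45
ee_pos: [0.5903, -0.0333, 0.1382]
eef_rot: [-3.142, 0.0, 0.175]
force: [-0.3, -1.2, -1.0]
grip_width: 0.0275
grip_force: 15.0
```

Request:
step_arm([
  {"dx": 0,"dy": 0,"dz": 0.008,"rx": 0,"ry": 0,"rz": 0,"claw": 1},
  {"dx": 0,"dy": 0,"dz": 0.0,"rx": 0,"ry": 0,"rz": 0,"claw": 1},
])

```text
time_s: 18.65
ee_pos: [0.5903, -0.0333, 0.1373]
eef_rot: [-3.142, 0.0, 0.175]
force: [0.5, 0.1, -1.5]
grip_width: 0.0275
grip_force: 15.0
```

Request:
step_arm([
  {"dx": 0,"dy": 0,"dz": 0.007,"rx": 0,"ry": 0,"rz": 0,"claw": 1},
  {"dx": 0,"dy": 0,"dz": 0.0,"rx": 0,"ry": 0,"rz": 0,"claw": 1},
])

```text
time_s: 18.85
ee_pos: [0.5903, -0.0333, 0.1367]
eef_rot: [-3.142, 0.0, 0.174]
force: [-0.7, 0.2, -1.1]
grip_width: 0.0274
grip_force: 15.0
```

Request:
step_arm([
  {"dx": 0,"dy": 0,"dz": 0.007,"rx": 0,"ry": 0,"rz": 0,"claw": 1},
  {"dx": 0,"dy": 0,"dz": 0.0,"rx": 0,"ry": 0,"rz": 0,"claw": 1},
])

```text
time_s: 19.05
ee_pos: [0.5904, -0.0333, 0.1362]
eef_rot: [3.142, -0.0, 0.175]
force: [-1.0, 1.0, 1.6]
grip_width: 0.0278
grip_force: 15.0
```

Request:
step_arm([
  {"dx": 0,"dy": 0,"dz": 0.005,"rx": 0,"ry": 0,"rz": 0,"claw": 1},
  {"dx": 0,"dy": 0,"dz": 0.0,"rx": 0,"ry": 0,"rz": 0,"claw": 1},
])

```text
time_s: 19.25
ee_pos: [0.5904, -0.0333, 0.1362]
eef_rot: [3.141, -0.001, 0.175]
force: [-3.1, 0.7, 6.6]
grip_width: 0.0279
grip_force: 15.0
```

Request:
step_arm([
  {"dx": 0,"dy": 0,"dz": -0.004,"rx": 0,"ry": 0,"rz": 0,"claw": 1},
  {"dx": 0,"dy": 0,"dz": 0,"rx": 0,"ry": 0,"rz": 0,"claw": 0.6},
  {"dx": 0,"dy": 0,"dz": 0,"rx": 0,"ry": 0,"rz": 0,"claw": 0.45},
  {"dx": 0,"dy": 0,"dz": 0,"rx": 0,"ry": 0,"rz": 0,"claw": 0.45},
  {"dx": 0,"dy": 0,"dz": 0,"rx": 0,"ry": 0,"rz": 0,"claw": 0.45},
])

```text
time_s: 19.75
ee_pos: [0.5904, -0.0333, 0.1359]
eef_rot: [-3.142, 0.0, 0.174]
force: [0.7, -0.4, -0.1]
grip_width: 0.0516
grip_force: 0.0
```

Request:
step_arm([
  {"dx": 0,"dy": 0,"dz": -0.1,"rx": 0,"ry": 0,"rz": 0,"claw": 0.45},
  {"dx": 0,"dy": 0,"dz": -0.2,"rx": 0,"ry": 0,"rz": 0,"claw": 0.45},
  {"dx": 0,"dy": 0,"dz": -0.3,"rx": 0,"ry": 0,"rz": 0,"claw": 0.45},
  {"dx": -0.3,"dy": 0,"dz": -0.1,"rx": 0,"ry": 0,"rz": 0,"claw": 0.45},
  {"dx": -0.4,"dy": 0.2,"dz": 0,"rx": 0,"ry": 0,"rz": 0,"claw": 0.45},
  {"dx": -0.4,"dy": 0.4,"dz": 0,"rx": 0,"ry": 0,"rz": 0,"claw": 0.45},
  {"dx": -0.2,"dy": 0.4,"dz": 0,"rx": 0,"ry": 0,"rz": 0,"claw": 0.45},
  {"dx": 0,"dy": 0.4,"dz": 0,"rx": 0,"ry": 0,"rz": 0,"claw": 0.45},
  {"dx": 0,"dy": 0.4,"dz": 0,"rx": 0,"ry": 0,"rz": 0,"claw": 0.45},
  {"dx": 0,"dy": 0,"dz": 0,"rx": 0,"ry": 0,"rz": 0,"claw": 0.45},
])

```text
time_s: 20.75
ee_pos: [0.4973, -0.2314, 0.2065]
eef_rot: [3.141, -0.001, 0.171]
force: [0.0, 0.4, 0.6]
grip_width: 0.0516
grip_force: 0.0
```

```bash
python3 - <<'E'
from pl import *
q=viewer.camera('side'); a=q['img'][100:240,170:345,::-1]; cv2.imwrite('pics/s6.png',cv2.resize(a,None,fx=4,fy=4,interpolation=2))
P=world(q).reshape(-1,3); I=q['img'].reshape(-1,3).astype(int).sum(1)
m=(np.hypot(P[:,0]-.59,P[:,1]+.0335)<.045)&(P[:,2]>.105)&(I<200); print(np.round(np.percentile(P[m][:,2],[5,25,50,75,95]),4))
f=m&(P[:,2]<.122); A=np.c_[P[f][:,:2]-[.59,-.0335],np.ones(f.sum())]; print(np.linalg.lstsq(A,P[f][:,2],rcond=None)[0],f.sum())
E
```

```text
[0.1081 0.11   0.1119 0.1236 0.1434]
[-0.02926543  0.04796102  0.11116408] 98
```

View pics/s6.png

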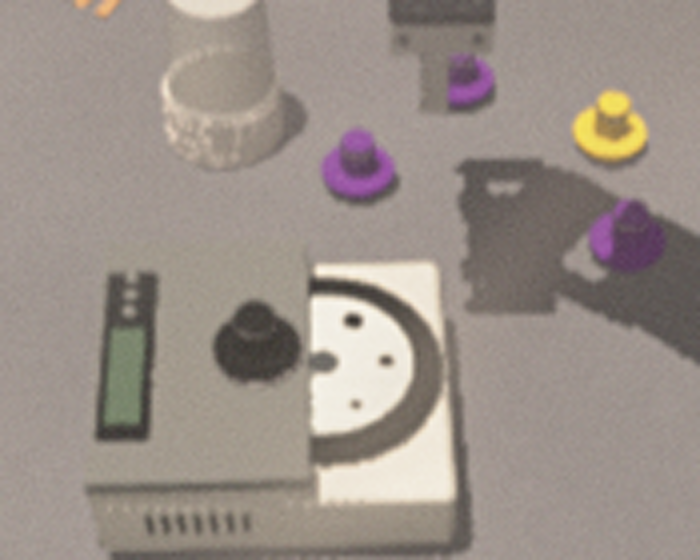

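The standard sits level over the collar at crop (257,345), flange top at about 0.111 m. The three visible apertures show the wheel has not moved, and the arm is clear.

```bash
python3 -c "
from station import hand_in; print(hand_in())"
```

```text
the job is handed in; nothing more can be done
None
```

I turned the wheel until the largest aperture clicked in, centred in the port, and seated the white standard upright and fully home in the collar. I then handed the job in at about 21 s. The highest press I read on the wheel was 14.7 N, for one reading at first contact.

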